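Sweep the heel blocks into the bench bay

TASK

Clear the cobbler's bench: with the fingertips, sweep the three loose heel blocks along the bench through the open side of the green-floored wooden bay until each lies flat and fully inside it. Do not pick any of them up, and leave the polish tin among them and everything else on the bench where it stands.

Things in the scene. Friction and masses are not known exactly. Their poses are not given: they have to be found in the camera images.
- bay: Three-sided bay of dark wood fixed to the bench, open towards the robot, its floor lined green and level with the bench (no lip: parts slide straight in). Origin: middle of the open mouth, at bench height. Its x axis points into the bay, y along the mouth. Inside it is 90 mm deep (x 0 to 90) and 400 mm wide (y -200 to 200); walls 12 mm thick, 25 mm high.
- heel_a_center (a point): Centre of the first of three equal loose shoe-heel blocks (black rubber with a thin orange top layer), 18 mm high, lying flat; this point is 9 mm above its underside. D-shaped from above, 44 mm by 44 mm: flat edge 22 mm from this point on its -x side, 44 mm long; round half of radius 22 mm towards +x. About 40 g; slides freely on the bench.
- heel_a: The same first heel block; origin at the centre of its underside, axes as for its centre point.
- heel_b_center (a point): Centre of the second of three equal loose shoe-heel blocks (black rubber with a thin orange top layer), 18 mm high, lying flat; this point is 9 mm above its underside. D-shaped from above, 44 mm by 44 mm: flat edge 22 mm from this point on its -x side, 44 mm long; round half of radius 22 mm towards +x. About 40 g; slides freely on the bench.
- heel_b: The same second heel block; origin at the centre of its underside, axes as for its centre point.
- heel_c_center (a point): Centre of the third of three equal loose shoe-heel blocks (black rubber with a thin orange top layer), 18 mm high, lying flat; this point is 9 mm above its underside. D-shaped from above, 44 mm by 44 mm: flat edge 22 mm from this point on its -x side, 44 mm long; round half of radius 22 mm towards +x. About 40 g; slides freely on the bench.
- heel_c: The same third heel block; origin at the centre of its underside, axes as for its centre point.
- tin: Round shoe-polish tin, aluminium with a blue lid, 48 mm across, 30 mm high, loose, standing in the row with the heel blocks (neighbours in the row are at least 100 mm apart, centre to centre). Origin: centre of its underside. Not to be moved.
- jar: White jar with green lid, 72 mm across, 90 mm high, loose, to the right of the bay. Origin: centre of its underside. Not to be moved.
- flask: Amber bottle with white cap, 64 mm across, 170 mm high, loose, to the right of the work. Origin: centre of its underside. Not to be moved.
- loafer_brown: Brown loafer, 253 mm long, 90 mm wide, about 85 mm high, loose, to the left. Origin: underside, near the middle of its length; toe to its +x. Not to be moved.
- loafer_black: Black loafer with white sole, 253 mm long, 90 mm wide, about 85 mm high, loose, on the left beyond the brown one. Origin: underside, near the middle of its length; toe to its +x. Not to be moved.
- last_stand: Dark iron shoe last on a foot 140 by 110 mm, 140 mm high, 2.5 kg, on the right. Origin: centre of its foot's underside. Not to be moved.
- hammer: Hammer 260 mm long, lying on the left, close to the robot. Origin: underside, mid-length; handle to its -x. Not to be moved.

How it is judged:
By the outcome, as a careful person would: the job done as asked, in the order asked, and still so for the second after the job is handed in, with the robot touching nothing.
It also fails if it takes over 72 s, if anything falls off the work surface, if the arm or the gripper's body presses on something with over 40 N, if the wrist force passes 120 N, or if a joint passes its speed limit or range.

ROBOT

A 6-joint arm with a two-finger parallel gripper is mounted at the origin on the work surface. World frame = base frame: x ahead of the robot, y to its left, z up, the work surface at z = 0. Lengths are in m, angles in rad, forces in N, time in s.
With the tool pointing down it reaches from about 0.325 to 0.775 m from the base axis. Payload 5.5 kg.
Tool frame: the origin (TCP) lies between the finger pads; the fingertips stand 19 mm ahead of it and the grasp point (between the pads) is the TCP (r.nose_length is the y of the fingertips in the tool frame, in m); y points along the fingers, z is the direction in which the jaws open and shut, and the axes are right-handed (so a half turn about y gives the same grasp; the last joint's range is limited). The gripper opens to 88 mm and grips with 3 to 60 N. Pads are 20 mm wide; open, the fingers measure 115 mm over their backs; the gripper's body (75 mm by 178 mm) begins 61 mm behind the grasp point.
Start: joints at [1.233, 0.091, 1.231, -0, 1.82, -0.057], TCP at [0.166, 0.577, 0.242] pointing down, gripper open.
Joint ranges: [-2.87, 2.87], [-0.86, 2.18], [0.17, 2.46], [-1.51, 4.65], [0.06, 2.69], [-2.65, 2.65]. Speed limits (rad/s): [2.57, 2.57, 3.01, 3.14, 3.14, 3.14].

INTERFACE

Orientations are given as a unit quaternion [x, y, z, w].
In Python, from rig import readout, vision, r gives the robot as it stands.
- The arm moves only by the shell command python3 -m inch 'ROWS'. ROWS is JSON, a list that holds one entry, the list of rows, each a list of 7 numbers: the turn, a rotation vector about the tool's x, y, z in degrees, then the shift along the tool's x, y, z in cm, then the closure in counts, from 0 (fully open) to 255 (shut). In form: [[[wx, wy, wz, x, y, z, grip], ...]]. A call has exactly 5 rows; each row shifts and turns the pose as measured when the row begins, along the tool's axes as they then stand; what a row does not reach is not made up. A row lasts 1/8 s, in which the tool goes at most 62.5 mm and 10.7 degrees, less where a joint would pass 70% of its speed; a pose out of reach is approached as far as the arm can. A call is refused whole if a number of a shift passes 6.25 or a number of a turn 10.7, either way. A call with a gripper value outside its range is refused whole. The fingers move at their own pace and stop on an object; the grip force is fixed at half the most. Time passes only in rows, so rows that do not move let the fingers close, or fill a call up. It gives the time, the measured TCP pose, the force and the opening at its end, in the units of the state.
- readout.get_state(): the state, without advancing time (a new reading comes with each control period).
- vision.grab_frame(name): name is "scene" or "top"; returns (picture, depth): 384x512x3 uint8, red, green, blue; 384x512 float32, m along the optical axis (not along the pixel's ray), 0 where there is no reading.
- vision.calibration(name): a dict with "K" (3x3 intrinsics, pixels), "k1" (the pictures are not rectified: a ray, as slopes to the right and down, at radius r is drawn at 1 + k1 r^2 times it, then the intrinsics apply), "xyz" and "attitude" of the camera in the world. Camera axes: x right, y down, z forward; pixel columns grow to the right and rows downward; lengths in m; the calibration is good to about 2 mm. A picture is of the moment at which its call begins. calibration takes no time and is no camera call.
- r.job_done(): hands the job in, once; it reports no verdict.
The state is a dict: "time_s": time; "joints": joint angles; "joint_vel": joint speeds; "effort": joint torques, N m; "tool_pos": TCP position; "tool_rot": TCP orientation; "ft_force": force on the tool from outside, world axes, zero at the start; "moment": the same for the moment, N m; "grip_width": finger opening in m.
Only numpy, scipy, OpenCV 4.12 (cv2) and the standard library are available. Lean on these libraries where they do the work, as an engineer would, in place of code of your own. Each camera call takes 0.05 s, during which the arm holds its last target.

## Working session

There is one attempt and no reset: what is moved stays moved. The work goes in short steps, Python scripts to look and compute and a shell command to move; the robot and the scene stay as the last step left them, time stands still between calls to the robot, and variables do not carry over. Pictures are saved under pics/ and viewed, and the job is handed in when it is done.

```bash
mkdir -p pics; ls
python3 - <<'E'
from rig import readout, vision, r
import cv2
s=readout.get_state(); print(s)
for n in("scene","top"):
    p,d=vision.grab_frame(n); cv2.imwrite(f"pics/{n}0.png",p[:,:,::-1]); 
    import numpy as np; np.save(f"pics/{n}0.npy",d)
    print(n,vision.calibration(n))
print(r.nose_length)
E
```

```text
pics
{'time_s': 0.0, 'joints': array([ 1.23334039e+00,  9.12000754e-02,  1.23094346e+00,  1.11979091e-05,
        1.81978482e+00, -5.66998246e-02]), 'joint_vel': array([ 0.00172549, -0.00143458, -0.00162646, -0.00033949, -0.00149224,
       -0.00075332]), 'effort': array([-4.60600335e-03, -4.30755115e+01, -3.92932355e+01,  6.71939529e-02,
        2.54759373e-02,  2.84015168e-04]), 'tool_pos': array([0.16623348, 0.5764683 , 0.24143369]), 'tool_rot': array([ 0.70026686, -0.09896262,  0.09890862, -0.70003558]), 'ft_force': array([-0.47504125,  0.69938918,  0.09590258]), 'moment': array([ 0.02251552,  0.00780026, -0.00643021]), 'grip_width': 0.08786813807466025}
scene {'K': array([[386.38455906,   0.        , 256.11589201],
       [  0.        , 386.38455906, 188.38051654],
       [  0.        ,   0.        ,   1.        ]]), 'k1': -0.050640502044343096, 'xyz': array([ 1.3423878 , -0.31517692,  0.7046593 ]), 'attitude': array([ 0.72923218,  0.51168562, -0.25962078, -0.37282074])}
top {'K': array([[393.79217189,   0.        , 264.13376411],
       [  0.        , 393.79217189, 190.94896413],
       [  0.        ,   0.        ,   1.        ]]), 'k1': -0.0604847029164137, 'xyz': array([ 0.3425123 , -0.02321229,  1.40106562]), 'attitude': array([-0.70173112,  0.71090668, -0.03229781,  0.03379322])}
0.019
```

View pics/top0.png

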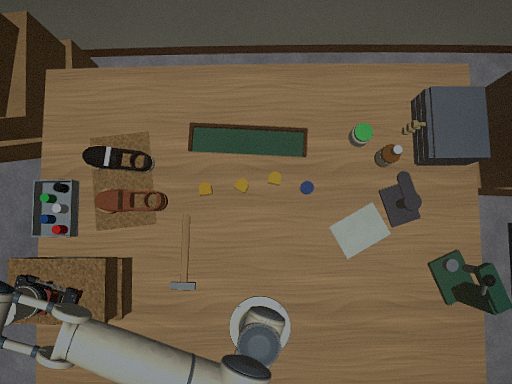

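View pics/scene0.png

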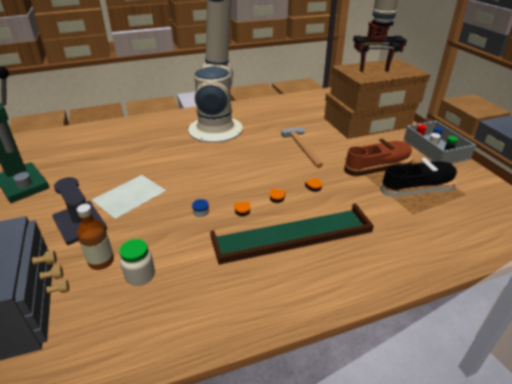

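The top view shows three orange heels at about (206,188), (241,185) and (274,178), with the tin at (307,187). The bay's inside runs from about (192,127) to (306,156), and its mouth is along the lower edge. I'll enlarge the crop and measure.

```bash
cat > h.py <<'E'
import numpy as np, cv2
from scipy.spatial.transform import Rotation as R
from rig import readout, vision, r
def pix2w(name,uv,z):
    c=vision.calibration(name); uv=np.array(uv,float).reshape(-1,1,2)
    n=cv2.undistortPoints(uv,c["K"],np.array([c["k1"],0,0,0,0.])).reshape(-1,2)
    d=R.from_quat(c["attitude"]).apply(np.c_[n,np.ones(len(n))]); o=c["xyz"]
    return o+d*((z-o[2])/d[:,2])[:,None]
def crop(img,x0,y0,x1,y1,s,fn):
    cv2.imwrite(fn,cv2.resize(img[y0:y1,x0:x1],None,fx=s,fy=s,interpolation=cv2.INTER_CUBIC))
def blobs(p,lo,hi,roi):
    x0,y0,x1,y1=roi
    m=cv2.inRange(cv2.cvtColor(p,cv2.COLOR_RGB2HSV),lo,hi); k=np.zeros_like(m);k[y0:y1,x0:x1]=m[y0:y1,x0:x1]
    n,l,st,ce=cv2.connectedComponentsWithStats(k)
    return [(st[i],ce[i],l==i) for i in range(1,n) if st[i][4]>15]
E
python3 - <<'E'
from h import *
p=cv2.imread("pics/top0.png")
crop(p,180,115,320,205,5.5,"pics/topc0.png")
c=vision.calibration("top");print(R.from_quat(c["attitude"]).as_matrix().round(3))
rgb=p[:,:,::-1]; hsv=cv2.cvtColor(rgb,cv2.COLOR_RGB2HSV)
for u,v in[(206,188),(241,185),(274,178),(307,187),(250,140),(225,170)]: print(u,v,hsv[v,u],np.load("pics/top0.npy")[v,u])
E
```

```text
[[-0.013 -0.996  0.093]
 [-1.     0.013  0.002]
 [-0.003 -0.093 -0.996]]
206 188 [ 21 175 149] 1.3980832
241 185 [ 22 175 149] 1.386501
274 178 [ 23 175 147] 1.392939
307 187 [110 140  93] 1.380636
250 140 [72 80 73] 1.427326
225 170 [ 17 108 120] 1.4152603
```

View pics/topc0.png

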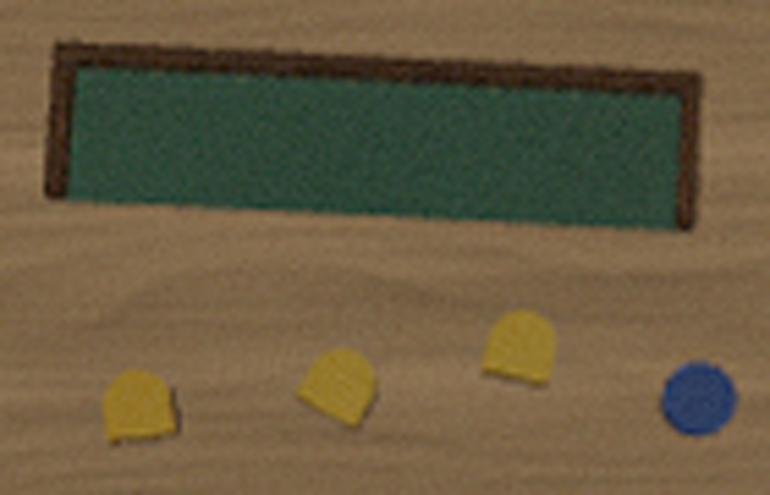

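Run:
```python
from h import *
p=cv2.imread("pics/top0.png")[:,:,::-1].copy()
f=lambda L:[(180+x/5.5-.4,115+y/5.5-.4) for x,y in L]
print("bay floor ML MR BL BR\n",pix2w("top",f([(68,198),(677,228),(77,68),(683,95)]),0).round(4))
B=blobs(p,(15,140,110),(35,255,255),(190,165,300,205))
fl=[[(108,440),(174,433)],[(298,396),(357,426)],[(484,373),(547,384)]]
for (st,ce,_),e in zip(sorted(B,key=lambda b:b[1][0]),fl):
    w=pix2w("top",ce,.018)[0]; q=pix2w("top",f(e),.018); t=q[1]-q[0]; t/=np.linalg.norm(t)
    d=np.array([-t[1],t[0]]); 
    print(st,ce.round(1),"cent",w.round(4),"edge len",np.linalg.norm(q[1]-q[0]).round(4),"ang",np.degrees(np.arctan2(d[1],d[0])).round(1),"edge mid",q.mean(0).round(4), "origin",(w[:2]+.002*d).round(4), (q.mean(0)[:2]+.022*d).round(4))
for st,ce,_ in blobs(p,(100,110,50),(125,255,255),(295,175,320,200)): print("tin",st,pix2w("top",ce,.03))
q=cv2.imread("pics/scene0.png"); crop(q,180,160,400,280,3.5,"pics/sc0.png")
print(pix2w("scene",[(314,185),(278,196),(242,209)],.018).round(3),pix2w("scene",[(201,205)],.03))
m=R.from_quat(readout.get_state()["tool_rot"]).as_matrix();print(m.round(3))
# things
for n,u,v in[("boxcorner",105,258),("boxcorner2",131,258),("hammerhead",183,286),("hammerend",185,215),("brown toe",166,200),("black toe",152,160),("jar",362,133)]:
    d=np.load("pics/top0.npy")[v,u]; c=vision.calibration("top"); z=0
    for _ in range(5): 
        w=pix2w("top",[(u,v)],z)[0]; o=c["xyz"]; a=R.from_quat(c["attitude"]).as_matrix()[:,2]; ray=w-o; w=o+ray*(d/(ray@a)); break
    print(n,w.round(3))
```

```text
bay floor ML MR BL BR
 [[ 0.624   0.2382  0.    ]
 [ 0.5985 -0.1618  0.    ]
 [ 0.7114  0.2329  0.    ]
 [ 0.6874 -0.1678  0.    ]]
[199 182  13  13 141] [204.6 188.6] cent [0.4834 0.1892 0.018 ] edge len 0.0427 ang 5.3 edge mid [0.4643 0.187  0.018 ] origin [0.4854 0.1894] [0.4862 0.189 ]
[234 178  15  15 140] [241.3 184.8] cent [0.4951 0.0591 0.018 ] edge len 0.0427 ang -27.7 edge mid [0.4791 0.067  0.018 ] origin [0.4968 0.0582] [0.4986 0.0568]
[268 171  13  14 144] [274.4 177.6] cent [ 0.5193 -0.0582  0.018 ] edge len 0.0411 ang -10.7 edge mid [ 0.4985 -0.0539  0.018 ] origin [ 0.5213 -0.0585] [ 0.5201 -0.058 ]
tin [301 182  12  12 122] [[ 0.4818253  -0.16994764  0.03      ]]
[[ 0.497  0.183  0.018]
 [ 0.511  0.058  0.018]
 [ 0.533 -0.061  0.018]] [[ 0.49140233 -0.16853561  0.03      ]]
[[ 0.961 -0.     0.277]
 [-0.277 -0.     0.961]
 [-0.    -1.    -0.   ]]
boxcorner [0.257 0.461 0.215]
boxcorner2 [0.241 0.453 0.005]
hammerhead [ 0.343 -0.023  1.401]
hammerend [0.391 0.258 0.022]
brown toe [0.444 0.325 0.024]
black toe [0.588 0.378 0.02 ]
jar [ 0.659 -0.357  0.092]
```

```bash
python3 -m inch --help 2>&1 | head -20
```

```text
invalid input: not JSON, or not a number
```

Run:
```python
from h import *
p=cv2.imread("pics/scene0.png")[:,:,::-1].copy()
for st,ce,_ in blobs(p,(3,170,150),(20,255,255),(220,170,330,220)): print(st,ce.round(1),pix2w("scene",ce,.018).round(4))
for st,ce,_ in blobs(p,(100,130,50),(125,255,255),(180,190,215,220)): print("tin",st,ce,pix2w("scene",ce,.028).round(4))
print(pix2w("scene",[(218,258),(372,230),(212,235),(357,208)],.0).round(4))
```

```text
[305 178  18  10 128] [314.3 182.4] [[0.4848 0.1904 0.018 ]]
[269 188  17  11 142] [276.8 193. ] [[0.4964 0.0598 0.018 ]]
[234 201  17  11 156] [242.  205.9] [[ 0.5196 -0.0569  0.018 ]]
tin [193 200  15  11 134] [199.85820896 204.98507463] [[ 0.4877 -0.1711  0.028 ]]
[[ 0.6757 -0.1718  0.    ]
 [ 0.7178  0.2493  0.    ]
 [ 0.5893 -0.1644 -0.    ]
 [ 0.6211  0.2621  0.    ]]
```

View pics/sc0.png

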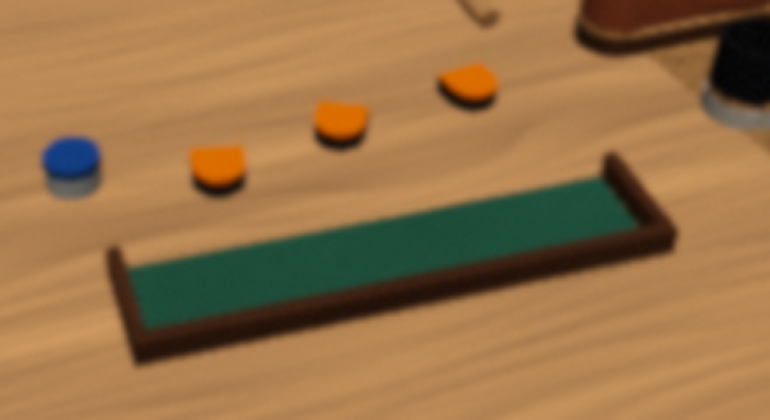

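The two cameras agree to about 2 mm: heels at x 0.485, 0.497 and 0.521, bay yaw −3.65°, mouth middle at (0.611, 0.038). First I go up and across towards heel a, narrowing the fingers on the way so they fit the 44 mm flat edge.

```bash
cat > go.py <<'E'
import sys
from h import *
s=readout.get_state(); M=R.from_quat(s["tool_rot"]).as_matrix(); t=s["tool_pos"]
yaw=np.degrees(np.arctan2(M[1,0],M[0,0]))
a=np.radians(-3.65); T=np.array([[np.cos(a),0,-np.sin(a)],[np.sin(a),0,np.cos(a)],[0,-1,0]])
print("tcp",t.round(4),"yaw",yaw.round(2),"t",s["time_s"],"w",round(s["grip_width"],4),"F",s["ft_force"].round(1))
b=np.array([.6113,.0382,0]); d=T[:,0]; l=T[:,2]
print("tcp in bay",((t-b)@d).round(4),((t-b)@l).round(4), "turn deg",np.degrees((R.from_matrix(M).inv()*R.from_matrix(T)).as_rotvec()).round(2))
if len(sys.argv)>3:
    g=np.array([float(x) for x in sys.argv[1:4]]); W=b+g[0]*d+g[1]*l+np.array([0,0,g[2]])   # bay coords target
    print("target",W.round(4),"delta tool cm",(M.T@(W-t)*100).round(2))
E
python3 - <<'E'
import numpy as np
a=np.radians(-3.65);d=np.array([np.cos(a),np.sin(a)]);l=np.array([-d[1],d[0]])
for h in [(.4854,.1895),(.4972,.0583),(.5213,-.058),(.485,-.1705)]: q=np.array(h)-[.6113,.0382]; print((q@d).round(4),(q@l).round(4))
E
python3 -m inch '[[[0,0,0,0,-5,0,197],[0,0,0,4.5,-1,-3.7,197],[0,0,0,4.5,0,-3.7,197],[0,0,0,4.5,0,-3.7,197],[0,0,0,4.5,0,-3.7,197]]]'
python3 go.py -0.178 0.1433 0.1
```

```text
-0.1353 0.143
-0.1151 0.0128
-0.0837 -0.1017
-0.1128 -0.2163
time_s: 0.72
tool_pos: [0.2994, 0.3814, 0.2972]
tool_rot: [0.705, -0.097, 0.095, -0.696]
ft_force: [1.9, 0.2, -2.1]
grip_width: 0.0414
tcp [0.2994 0.3814 0.2972] yaw -15.67 t 0.725 w 0.0414 F [ 1.9  0.2 -2.1]
tcp in bay -0.3331 0.3227 turn deg [  0.68 -12.02  -0.14]
target [0.4428 0.1925 0.1   ] delta tool cm [ 18.93  19.87 -14.08]
```

```bash
python3 -m inch '[[[0,-4,0,4,2,-3,197],[0,-4,0,4,4,-3,197],[0,-4,0,4,4,-3,197],[0,0,0,4,4,-3,197],[0,0,0,0,0,0,197]]]'
python3 go.py -0.187 0.1433 0.05
```

```text
time_s: 1.35
tool_pos: [0.4352, 0.2319, 0.1573]
tool_rot: [0.711, -0.024, 0.02, -0.703]
ft_force: [-0.7, 0.1, -1.9]
grip_width: 0.02
tcp [0.4352 0.2319 0.1573] yaw -3.56 t 1.35 w 0.02 F [-0.7  0.1 -1.9]
tcp in bay -0.1881 0.1821 turn deg [ 0.68  0.09 -0.35]
target [0.4338 0.1931 0.05  ] delta tool cm [ 0.17 10.78 -3.75]
```

```bash
python3 -m inch '[[[0.7,0,-0.3,0,0,-3.8,197],[0,0,0,0.1,4,0,197],[0,0,0,0,4,0,197],[0,0,0,0,2.5,0,197],[0,0,0,0,0,0,197]]]'
python3 go.py -0.187 0.1433 0.025
python3 - <<'E'
from h import *
p,_=vision.grab_frame("scene"); crop(p[:,:,::-1],180,100,400,265,3.6,"pics/s1.png")
E
```

```text
time_s: 1.98
tool_pos: [0.4328, 0.1971, 0.0545]
tool_rot: [-0.705, 0.021, -0.022, 0.708]
ft_force: [-0.2, 0.1, -2.3]
grip_width: 0.0201
tcp [0.4328 0.1971 0.0545] yaw -3.45 t 1.975 w 0.0201 F [-0.2  0.1 -2.3]
tcp in bay -0.1883 0.1472 turn deg [-0.28  0.2   0.1 ]
target [0.4338 0.1931 0.025 ] delta tool cm [ 0.12  2.95 -0.41]
```

View pics/s1.png

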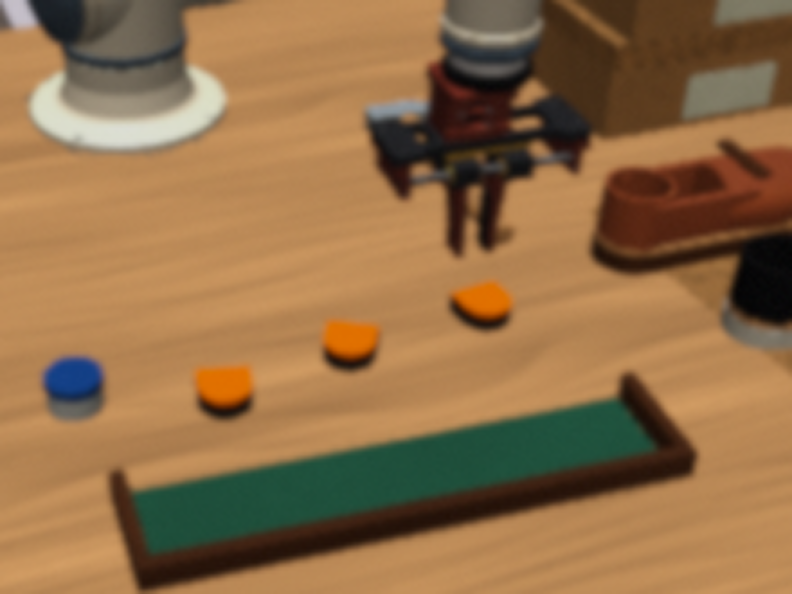

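The tips hang behind heel a's flat edge (crop pixel 470,245, heel at 483,300). I lower them and start the push.

```bash
python3 -m inch '[[[0,0,0,0.1,2.6,-0.4,197],[0,0,0,0,0.5,0,197],[0,0,0,0,0,0,197],[0,0,0,1,0,0,197],[0,0,0,1,0,0,197]]]'
python3 go.py 0.018 0.1433 0.026
```

```text
time_s: 2.65
tool_pos: [0.4594, 0.1959, 0.0344]
tool_rot: [-0.703, 0.015, -0.026, 0.711]
ft_force: [0.1, 0.4, -3.3]
grip_width: 0.0198
tcp [0.4594 0.1959 0.0344] yaw -3.31 t 2.65 w 0.0198 F [ 0.1  0.4 -3.3]
tcp in bay -0.1616 0.1477 turn deg [-0.68  0.35  0.93]
target [0.6384 0.1801 0.026 ] delta tool cm [17.94  1.12 -0.56]
```

```bash
python3 -m inch '[[[0,0,0,-1.5,0,0,197],[-0.7,0.3,0.9,-0.8,0,-0.5,197],[0,0,0,0,0.8,0,197],[0,0,0,0,0.3,0,197],[0,0,0,0,0,0,197]]]'
python3 go.py 0.018 0.1433 0.026
python3 - <<'E'
from h import *
p,_=vision.grab_frame("scene"); crop(p[:,:,::-1],250,140,360,222,7,"pics/s2.png")
E
```

```text
time_s: 3.28
tool_pos: [0.4352, 0.1917, 0.0223]
tool_rot: [0.707, -0.023, 0.022, -0.706]
ft_force: [-0.0, 0.2, -1.3]
grip_width: 0.0201
tcp [0.4352 0.1917 0.0223] yaw -3.67 t 3.275 w 0.0201 F [-0.   0.2 -1.3]
tcp in bay -0.1855 0.142 turn deg [ 0.07 -0.02 -0.05]
target [0.6384 0.1801 0.026 ] delta tool cm [20.35 -0.38  0.14]
```

View pics/s2.png

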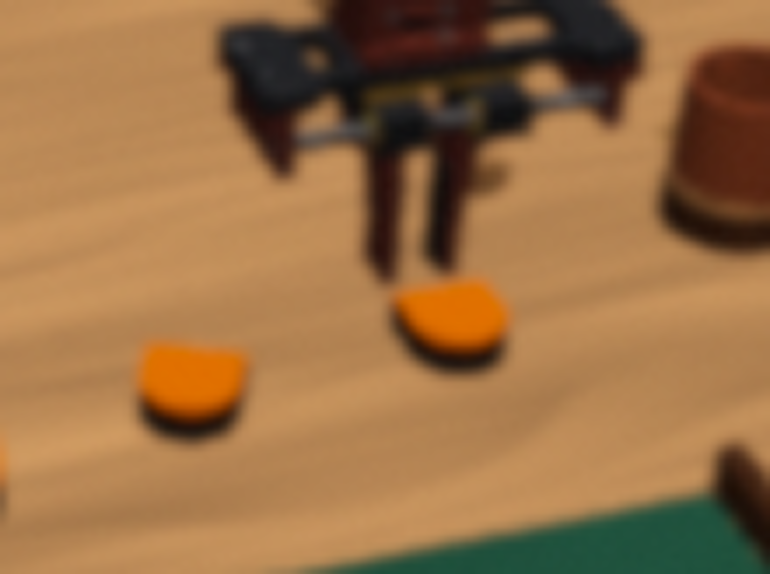

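```bash
python3 -m inch '[[[0,0,0,1,-0.1,0,197],[0,0,0,1,0,0,197],[0,0,0,1,0,0,197],[0,0,0,1,0,0,197],[0,0,0,0,0,0,197]]]'
python3 go.py 0.018 0.1433 0.024
```

```text
time_s: 3.95
tool_pos: [0.4791, 0.189, 0.0239]
tool_rot: [0.707, -0.023, 0.023, -0.706]
ft_force: [-0.7, -0.6, -1.8]
grip_width: 0.0199
tcp [0.4791 0.189  0.0239] yaw -3.69 t 3.95 w 0.0199 F [-0.7 -0.6 -1.8]
tcp in bay -0.1415 0.142 turn deg [ 0.05 -0.04  0.01]
target [0.6384 0.1801 0.024 ] delta tool cm [ 1.595e+01 -1.000e-02  1.400e-01]
```

Tracking is good; I continue.

```bash
python3 -m inch '[[[0,0,0,1.5,0,0,197],[0,0,0,1.5,0,0,197],[0,0,0,1.5,0,0,197],[0,0,0,1.5,0,0,197],[0,0,0,0,0,0,197]]]'
python3 go.py 0.018 0.1433 0.024
python3 - <<'E'
from h import *
p,_=vision.grab_frame("scene"); crop(p[:,:,::-1],230,140,390,260,5,"pics/s3.png")
E
```

```text
time_s: 4.58
tool_pos: [0.541, 0.185, 0.0233]
tool_rot: [0.707, -0.023, 0.022, -0.706]
ft_force: [-0.8, 0.4, -2.8]
grip_width: 0.02
tcp [0.541  0.185  0.0233] yaw -3.69 t 4.575 w 0.02 F [-0.8  0.4 -2.8]
tcp in bay -0.0795 0.142 turn deg [ 0.06 -0.04 -0.1 ]
target [0.6384 0.1801 0.024 ] delta tool cm [ 9.75 -0.08  0.14]
```

View pics/s3.png

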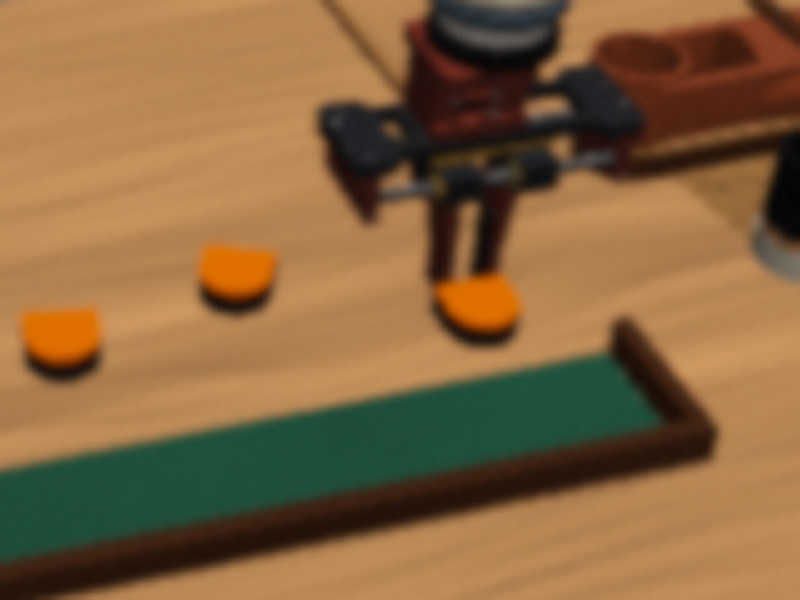

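The heel lies flat against both fingertips and is heading for the bay, clear of the side wall.

```bash
python3 -m inch '[[[0,0,0,1.5,0,0,197],[0,0,0,1.5,0,0,197],[0,0,0,1.5,0,0,197],[0,0,0,1.5,0,0,197],[0,0,0,1.5,0,0,197]]]'
python3 -m inch '[[[0,0,0,1,0,0,197],[0,0,0,0.8,0,0,197],[0,0,0,0.4,0,0,197],[0,0,0,0,0,0,197],[0,0,0,0,0,0,197]]]'
python3 go.py 0.018 0.1433 0.024
python3 - <<'E'
from h import *
p,_=vision.grab_frame("scene"); crop(p[:,:,::-1],230,140,390,260,5,"pics/s4.png")
E
```

```text
time_s: 5.25
tool_pos: [0.6133, 0.1811, 0.0227]
tool_rot: [0.707, -0.024, 0.02, -0.706]
ft_force: [-0.7, 0.7, -2.9]
grip_width: 0.0202
time_s: 5.88
tool_pos: [0.6352, 0.18, 0.0223]
tool_rot: [0.707, -0.025, 0.019, -0.706]
ft_force: [-0.1, 0.7, -2.3]
grip_width: 0.0204
tcp [0.6352 0.18   0.0223] yaw -3.55 t 5.875 w 0.0204 F [-0.1  0.7 -2.3]
tcp in bay 0.0149 0.1431 turn deg [ 0.09  0.1  -0.46]
target [0.6384 0.1801 0.024 ] delta tool cm [ 0.31 -0.17  0.02]
```

View pics/s4.png

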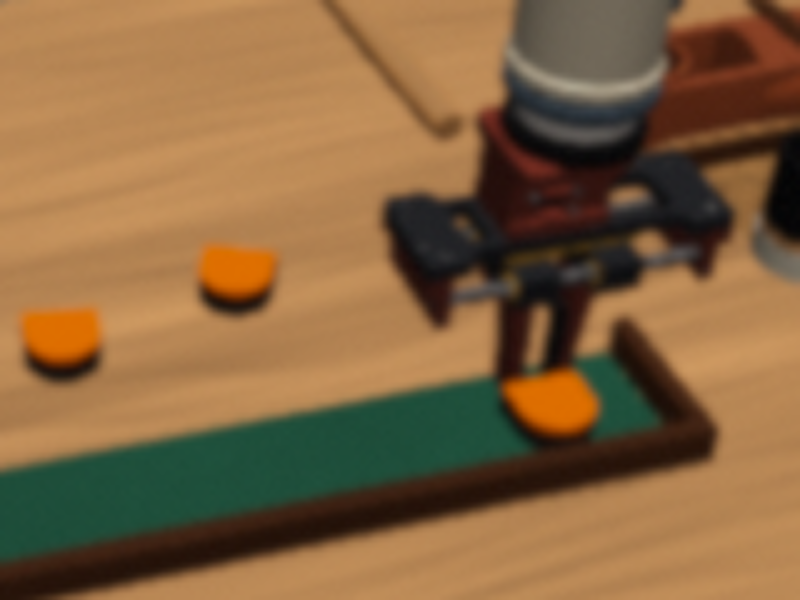

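Heel a is well inside, near the back wall and clear of the side. I back off, rise, and move on to heel b.

```bash
python3 -m inch '[[[0,0,0,-3,-0.2,0,197],[0,0,0,-1,-5,0,197],[0,0,0,-4,-2,-3.5,197],[0,0,0,-4.5,0,-4,197],[0,0,0,-4,0,-3.5,197]]]'
python3 go.py -0.175 0.0145 0.06
```

```text
time_s: 6.55
tool_pos: [0.4597, 0.0794, 0.0965]
tool_rot: [0.708, -0.024, 0.017, -0.706]
ft_force: [0.6, 0.0, -1.8]
grip_width: 0.0202
tcp [0.4597 0.0794 0.0965] yaw -3.35 t 6.55 w 0.0202 F [ 0.6  0.  -1.8]
tcp in bay -0.1539 0.0315 turn deg [ 0.18  0.3  -0.57]
target [0.4376 0.0638 0.06  ] delta tool cm [-2.08  3.67 -1.68]
```

```bash
python3 -m inch '[[[0.2,0.3,-0.6,-2.1,0,-1.7,197],[0,0,0,0,2,0,197],[0,0,0,0,1.7,0,197],[0,0,0,0,0,0,197],[0,0,0,0,0,0,197]]]'
python3 go.py -0.175 0.0145 0.024
python3 - <<'E'
from h import *
for n in("top",):
    p,_=vision.grab_frame(n); crop(p[:,:,::-1],180,115,320,205,5.5,"pics/t5.png")
    for st,ce,_ in sorted(blobs(p,(15,140,110),(35,255,255),(190,120,300,205)),key=lambda b:b[1][0]): print(st,pix2w(n,ce,.018).round(4))
E
```

```text
time_s: 7.18
tool_pos: [0.4363, 0.0633, 0.0567]
tool_rot: [-0.706, 0.022, -0.023, 0.707]
ft_force: [-0.5, 1.1, -2.0]
grip_width: 0.02
tcp [0.4363 0.0633 0.0567] yaw -3.7 t 7.175 w 0.02 F [-0.5  1.1 -2. ]
tcp in bay -0.1763 0.0139 turn deg [-0.04 -0.05  0.09]
target [0.4376 0.0638 0.024 ] delta tool cm [0.12 3.27 0.06]
[202 132  13  12 135] [[0.6661 0.1764 0.018 ]]
[268 171  13  14 137] [[ 0.5192 -0.0582  0.018 ]]
```

View pics/t5.png

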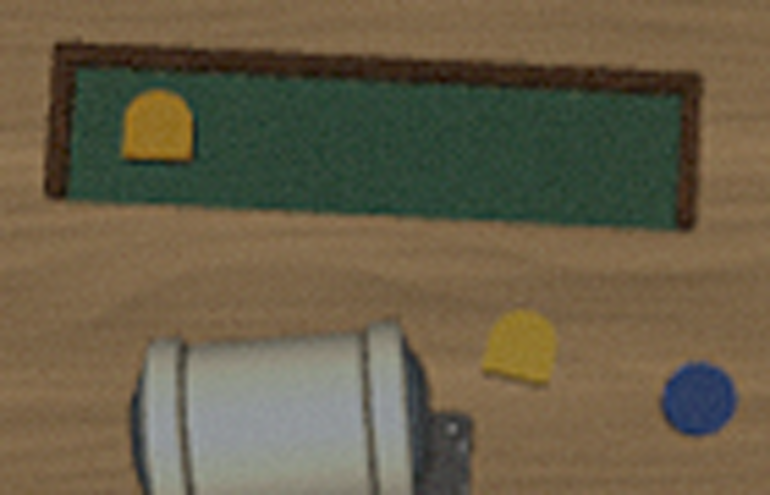

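Heel a is fully in, with its centre about 48 mm deep. The tin and heel c haven't moved. Next, heel b.

```bash
python3 -m inch '[[[0,0,0,0.1,2,0,197],[0,0,0,0,1.2,0,197],[0,0,0,0,0.2,0,197],[0,0,0,0,0,0,197],[0,0,0,0,0,0,197]]]'
python3 go.py 0.018 0.0145 0.024
```

```text
time_s: 7.85
tool_pos: [0.4394, 0.064, 0.0239]
tool_rot: [-0.706, 0.021, -0.024, 0.707]
ft_force: [-0.3, -0.1, -2.0]
grip_width: 0.0201
tcp [0.4394 0.064  0.0239] yaw -3.63 t 7.85 w 0.0201 F [-0.3 -0.1 -2. ]
tcp in bay -0.1731 0.0148 turn deg [-0.07  0.02  0.24]
target [0.6302 0.0515 0.024 ] delta tool cm [19.11  0.07 -0.04]
```

```bash
python3 -m inch '[[[0,0,0,1,0,0,197],[0,0,0,1,0,0,197],[0,0,0,1,0,0,197],[0,0,0,1,0,0,197],[0,0,0,1,0,0,197]]]'
python3 -m inch '[[[0,0,0,1,0,0,197],[0,0,0,1,0,0,197],[0,0,0,1,0,0,197],[0,0,0,1,0,0,197],[0,0,0,0,0,0,197]]]'
python3 go.py 0.018 0.0145 0.024
python3 - <<'E'
from h import *
p,_=vision.grab_frame("scene"); crop(p[:,:,::-1],210,140,370,260,5,"pics/s6.png")
E
```

```text
time_s: 8.48
tool_pos: [0.4935, 0.0605, 0.0254]
tool_rot: [-0.706, 0.02, -0.025, 0.707]
ft_force: [-1.6, 0.4, -2.9]
grip_width: 0.0201
time_s: 9.1
tool_pos: [0.537, 0.0578, 0.0253]
tool_rot: [-0.706, 0.02, -0.025, 0.707]
ft_force: [-1.1, -0.1, -2.7]
grip_width: 0.0196
tcp [0.537  0.0578 0.0253] yaw -3.65 t 9.1 w 0.0196 F [-1.1 -0.1 -2.7]
tcp in bay -0.0754 0.0148 turn deg [-0.08 -0.    0.35]
target [0.6302 0.0515 0.024 ] delta tool cm [ 9.34  0.19 -0.03]
```

View pics/s6.png

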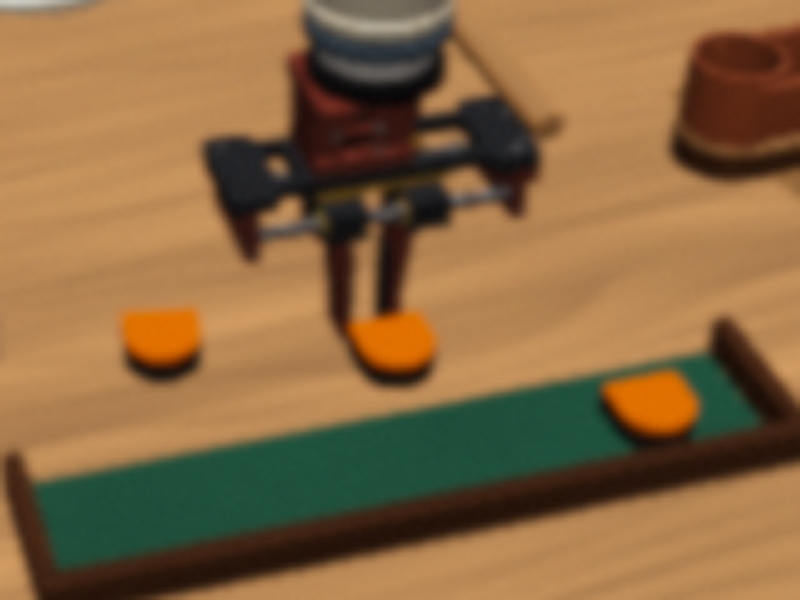

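Heel b has squared up against the tips, roughly 10 mm to their left but stable. I continue.

```bash
python3 -m inch '[[[0,0,0,1.5,0,0,197],[0,0,0,1.5,0,0,197],[0,0,0,1.5,0,0,197],[0,0,0,1.5,0,0,197],[0,0,0,1,0,0,197]]]'
python3 -m inch '[[[0,0,0,0.9,0,0,197],[0,0,0,0.6,0,0,197],[0,0,0,0.4,0,0,197],[0,0,0,0,0,0,197],[0,0,0,0,0,0,197]]]'
python3 go.py 0.018 0.0145 0.024
```

```text
time_s: 9.78
tool_pos: [0.6064, 0.0536, 0.0254]
tool_rot: [-0.706, 0.021, -0.024, 0.707]
ft_force: [-0.5, -0.1, -2.3]
grip_width: 0.0201
time_s: 10.4
tool_pos: [0.626, 0.0525, 0.0254]
tool_rot: [-0.706, 0.021, -0.023, 0.707]
ft_force: [-0.0, -0.1, -2.2]
grip_width: 0.0202
tcp [0.626  0.0525 0.0254] yaw -3.6 t 10.4 w 0.0202 F [-0.  -0.1 -2.2]
tcp in bay 0.0137 0.0152 turn deg [-0.08  0.05  0.16]
target [0.6302 0.0515 0.024 ] delta tool cm [ 0.42  0.14 -0.07]
```

```bash
python3 -m inch '[[[0,0,0,0.4,0,0,197],[0,0,0,0,0,0,197],[0,0,0,-3,0,0,197],[0,0,0,-1,-5,0,197],[0,0,0,-4,-2,-3.5,197]]]'
python3 -m inch '[[[0,0,0,-4,0,-4,197],[0,0,0,-2.5,0,-3,197],[0,0,0,0,0,-1,197],[0,0,0,0,0,0,197],[0,0,0,0,0,0,197]]]'
python3 go.py -0.142 -0.101 0.06
```

```text
time_s: 11.02
tool_pos: [0.545, 0.0229, 0.0929]
tool_rot: [-0.706, 0.023, -0.02, 0.707]
ft_force: [0.6, 0.5, -1.7]
grip_width: 0.02
time_s: 11.65
tool_pos: [0.4741, -0.0554, 0.0965]
tool_rot: [-0.707, 0.021, -0.023, 0.707]
ft_force: [-0.1, -0.3, -2.3]
grip_width: 0.0203
tcp [ 0.4741 -0.0554  0.0965] yaw -3.52 t 11.65 w 0.0203 F [-0.1 -0.3 -2.3]
tcp in bay -0.131 -0.1021 turn deg [-0.01  0.13  0.17]
target [ 0.4632 -0.0536  0.06  ] delta tool cm [-1.11  3.65  0.11]
```

```bash
python3 -m inch '[[[0,0,0,-1.2,1,0.1,197],[0,0,0,0,3,0,197],[0,0,0,0,2,0,197],[0,0,0,0,0.8,0,197],[0,0,0,0,0,0,197]]]'
python3 go.py 0.018 -0.101 0.024
python3 - <<'E'
from h import *
p,_=vision.grab_frame("scene"); crop(p[:,:,::-1],180,140,340,260,5,"pics/s7.png")
E
```

```text
time_s: 12.28
tool_pos: [0.4652, -0.0497, 0.0264]
tool_rot: [-0.706, 0.019, -0.02, 0.707]
ft_force: [1.0, -0.1, -1.4]
grip_width: 0.0203
tcp [ 0.4652 -0.0497  0.0264] yaw -3.18 t 12.275 w 0.0203 F [ 1.  -0.1 -1.4]
tcp in bay -0.1402 -0.097 turn deg [-0.1   0.47  0.13]
target [ 0.6228 -0.0637  0.024 ] delta tool cm [15.82  0.28 -0.53]
```

View pics/s7.png

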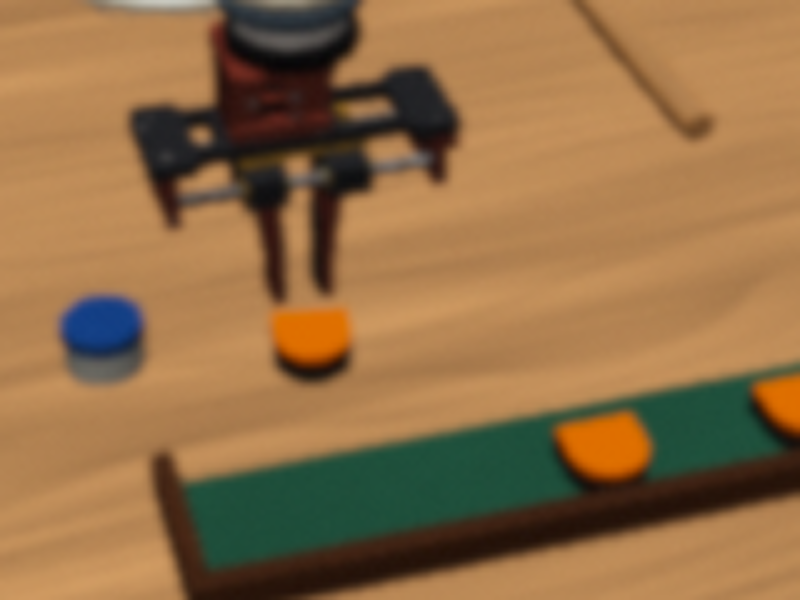

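Heel b is inside the bay and the tips are behind heel c. I centre on it sideways and push.

```bash
python3 -m inch '[[[0,0.4,0,0,0.2,-0.3,197],[0,0,0,1,0,0,197],[0,0,0,1,0,0,197],[0,0,0,1,0,0,197],[0,0,0,1,0,0,197]]]'
python3 -m inch '[[[0,0,0,1.2,0,0,197],[0,0,0,1.2,0,0,197],[0,0,0,1.2,0,0,197],[0,0,0,1,0,0,197],[0,0,0,0,0,0,197]]]'
python3 go.py 0.018 -0.101 0.024
python3 - <<'E'
from h import *
p,_=vision.grab_frame("scene"); crop(p[:,:,::-1],180,140,340,260,5,"pics/s8.png")
E
```

```text
time_s: 12.95
tool_pos: [0.5095, -0.056, 0.0277]
tool_rot: [-0.706, 0.02, -0.025, 0.707]
ft_force: [0.2, 0.3, -2.6]
grip_width: 0.0199
time_s: 13.58
tool_pos: [0.5595, -0.0592, 0.0276]
tool_rot: [-0.706, 0.02, -0.025, 0.707]
ft_force: [-0.5, 0.2, -2.3]
grip_width: 0.0202
tcp [ 0.5595 -0.0592  0.0276] yaw -3.62 t 13.575 w 0.0202 F [-0.5  0.2 -2.3]
tcp in bay -0.0455 -0.1005 turn deg [-0.07  0.03  0.41]
target [ 0.6228 -0.0637  0.024 ] delta tool cm [ 6.35  0.41 -0.06]
```

View pics/s8.png

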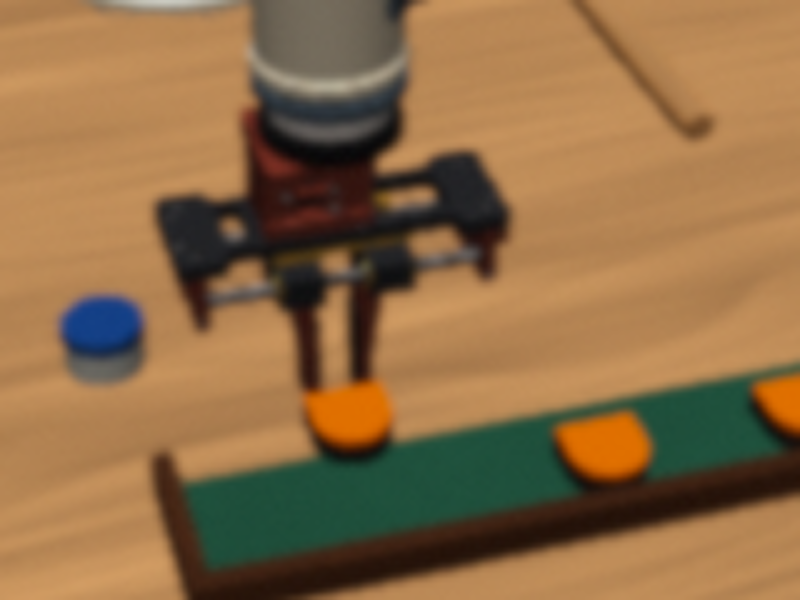

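```bash
python3 -m inch '[[[0,0,0,1.3,0.1,0,197],[0,0,0,1.3,0,0,197],[0,0,0,1.2,0,0,197],[0,0,0,1,0,0,197],[0,0,0,0.7,0,0,197]]]'
python3 go.py 0.018 -0.101 0.024
```

```text
time_s: 14.25
tool_pos: [0.6173, -0.0628, 0.0269]
tool_rot: [-0.706, 0.02, -0.025, 0.707]
ft_force: [0.0, 0.4, -2.3]
grip_width: 0.0199
tcp [ 0.6173 -0.0628  0.0269] yaw -3.63 t 14.25 w 0.0199 F [ 0.   0.4 -2.3]
tcp in bay 0.0124 -0.1005 turn deg [-0.07  0.02  0.38]
target [ 0.6228 -0.0637  0.024 ] delta tool cm [ 0.56  0.3  -0.05]
```

```bash
python3 -m inch '[[[0,0,0,0.5,0,0,197],[0,0,0,0.1,0,0,197],[0,0,0,0,0,0,197],[0,0,0,-3,0,0,197],[0,0,0,-1,-5,0,197]]]'
python3 -m inch '[[[0,0,0,-2,-5,2,197],[0,0,0,-5,-3,2,197],[0,0,0,-5,-2,2,197],[0,0,0,-3,0,0,197],[0,0,0,0,0,0,197]]]'
python3 go.py
python3 - <<'E'
from h import *
b=np.array([.6113,.0382]);a=np.radians(-3.65);d=np.array([np.cos(a),np.sin(a)]);l=np.array([-d[1],d[0]])
for n,lo in(("top",(15,140,110)),("scene",(3,170,150))):
    p,_=vision.grab_frame(n); cv2.imwrite(f"pics/{n}9.png",p[:,:,::-1])
    if n=="top": crop(p[:,:,::-1],180,115,320,205,5.5,"pics/t9.png")
    for st,ce,m in blobs(p,lo,(35,255,255),(190,120,400,250)):
        if n=="scene" and ce[1]<190: continue
        w=pix2w(n,ce,.018)[0]
        uv=np.argwhere(m)[:,::-1]; q=pix2w(n,uv,.018)[:,:2]-b
        print(n,ce.round(1),w.round(4),"bay cent",(w[:2]-b)@d,(w[:2]-b)@l,"x",(q@d).min().round(4),(q@d).max().round(4),"y",(q@l).min().round(4),(q@l).max().round(4))
    for st,ce,_ in blobs(p,(100,110,50),(125,255,255),(180,175,320,220)): print(n,"tin",ce.round(2))
E
```

```text
time_s: 14.88
tool_pos: [0.5789, -0.0601, 0.0703]
tool_rot: [-0.706, 0.024, -0.02, 0.708]
ft_force: [1.0, 0.7, -1.8]
grip_width: 0.0199
time_s: 15.5
tool_pos: [0.43, 0.0108, 0.1797]
tool_rot: [-0.706, 0.02, -0.025, 0.708]
ft_force: [-0.1, 0.0, -2.6]
grip_width: 0.0199
tcp [0.43   0.0108 0.1797] yaw -3.65 t 15.5 w 0.0199 F [-0.1  0.  -2.6]
tcp in bay -0.1792 -0.0389 turn deg [-0.17 -0.    0.37]
top [208.3 137.8] [0.6661 0.1763 0.018 ] bay cent 0.04593204966274171 0.14130085091191597 x 0.0262 0.0707 y 0.12 0.1633
top [241.  138.5] [0.6618 0.0593 0.018 ] bay cent 0.04900543555921033 0.02428424402255973 x 0.0288 0.0729 y 0.0026 0.0457
top [275.4 140. ] [ 0.6546 -0.0638  0.018 ] bay cent 0.04972542547514882 -0.09898685110145011 x 0.0306 0.072 y -0.1198 -0.0767
top tin [306.59 187.34]
scene [340.4 219.7] [0.6682 0.1768 0.018 ] bay cent 0.04795756240833392 0.14195777824081096 x 0.027 0.0713 y 0.1202 0.1648
scene [300.8 228.5] [0.6637 0.0597 0.018 ] bay cent 0.05088741602600212 0.024757899167185363 x 0.0297 0.074 y 0.0027 0.0469
scene [256.4 237.8] [ 0.6574 -0.0633  0.018 ] bay cent 0.05245038748185859 -0.09836034740749115 x 0.031 0.0761 y -0.1204 -0.0762
scene tin [199.95 204.99]
```

View pics/t9.png

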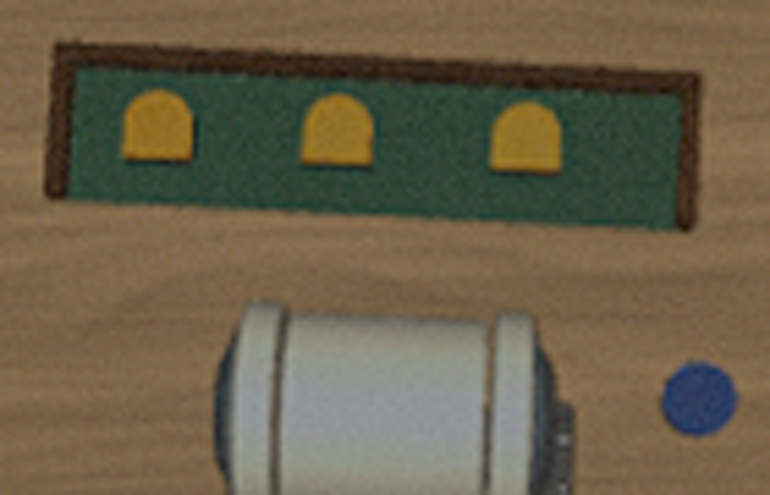

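View pics/scene9.png

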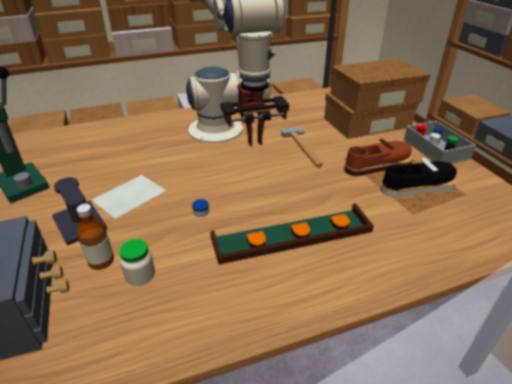

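View pics/top9.png

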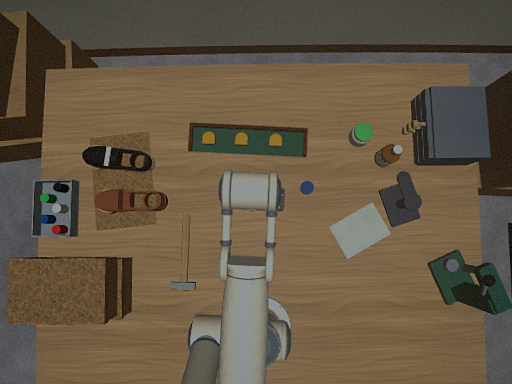

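All three heels lie flat on the green floor at top pixels (208,138), (241,138) and (275,140), 26 to 76 mm deep in the 90 mm bay. The tin and the other objects stand where they did, and the arm is clear. I'm handing the job in.

```bash
python3 -c "
from rig import r
print(r.job_done())"
```

```text
the job is handed in; nothing more can be done
None
```

I swept all three heel blocks along the bench with the fingertips and into the bay, one after the other. None was picked up, and I handed the job in at about 15.6 s of the 72 s allowed.

- **Heels:** both cameras show all three lying flat and fully inside. They span 26–76 mm of the 90 mm depth, and the nearest side wall is about 35 mm away. The two cameras agreed to about 3 mm.
- **Everything else:** the tin's pixel position is unchanged to about 0.1 px in the scene camera. The other objects look unmoved in both pictures, compared by eye. The arm ended clear of everything.
- **Forces:** the wrist force readings I took after moves stayed around 3 N.
- **One slip:** on the first lowering at heel a, the fingertips stopped about 10 mm too high and came up to the block near its top edge. I backed off, lowered again and pushed normally, with no visible effect.

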